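Rebuild the sorter cartridge and torque its clamp

TASK

Rebuild the disc sorter's cartridge in its dock: lay the thick block flat in the pocket, then every window-frame spacer on the table, then the disc-topped cover, all square inside the pocket's fences. Fit the click wrench on the dock's square clamp bolt and turn it clockwise until the bolt is fully tight and the wrench's breakaway joint trips, stop there without forcing the handle far past the trip, and lay the wrench back on its rubber mat. Only then press the sorter's red button fully down, and leave the other things on the table where they are.

Things in the scene. Friction and masses are not known exactly. Their poses are not given: they have to be found in the camera images.
- dock: fixed dark steel base plate 110 (x) x 285 (y) x 20 mm; origin on the table under the centre of its pocket. Aluminium fences 10 mm thick rise 58 mm above the plate round the pocket: a wall at the +y end, a 60 mm wide clamp jaw at the -y end, and on the x sides a 22 mm long fence at each corner, leaving 54 mm wide finger gaps between. The clamp bolt stands 125 mm from the origin towards -y
- pocket (a point): centre of the pocket floor, 20 mm above the table; axes as the dock's. The pocket is 64 mm (x) by 98 mm (y) inside. The jaw creeps in by 3 mm as the bolt is tightened and leaves the parts free
- block: cartridge block, solid aluminium 56 (x) x 90 (y) x 22 mm thick with two dark dots on top, 0.28 kg; origin at the centre of its underside; goes in first
- spacer0: grey plastic spacer frame, 56 (its x) x 90 (its y) x 10 mm with a 30 x 54 mm window, 70 g; origin at the centre of its underside. One to three of these are present; an absent one reads None from the start
- spacer1: grey plastic spacer frame, 56 (its x) x 90 (its y) x 10 mm with a 30 x 54 mm window, 70 g; origin at the centre of its underside. One to three of these are present; an absent one reads None from the start
- spacer2: grey plastic spacer frame, 56 (its x) x 90 (its y) x 10 mm with a 30 x 54 mm window, 70 g; origin at the centre of its underside. One to three of these are present; an absent one reads None from the start
- cover: steel cover plate 56 (x) x 90 (y) x 10 mm with a round disc 48 mm across and 10 mm high on its top, 0.25 kg; origin at the centre of the plate's underside; goes on last, disc up
- wrench: loose click wrench, 0.37 kg, 255 mm long, 24 mm high. Origin on its socket's axis at the underside; handle along +x. Socket: square through-opening 45 mm inside, ring 63 mm outside, in the handle's 100 mm round collar; sides parallel to the wrench's x, y when untripped. Black rubber grip from 95 to 205 mm along +x, 26 mm wide (y), 24 mm high, underside level with the socket's
- wrench_grip (a point): point in the middle of the rubber grip, 135 mm from the socket axis and 12 mm above the wrench's underside; axes as the wrench's
- wrench_end (a point): point at the end of the handle, 200 mm from the socket axis, at underside level
- click (a joint): the wrench's breakaway joint, rad: 0 untripped; angle by which the handle has turned clockwise past the socket ring. Slips at about 0.9 N m and stays where left; tripped from 0.15, must not pass 0.6 (stop at 0.8). Untripped, socket and handle turn as one; tripped, white marks on both no longer line up
- nut_seat (a point): on the bolt's vertical axis on top of its 72 mm wide flange, 45 mm above the table, where the socket's underside rests; axes turn with the bolt (equal to the dock's at joint bolt = 0). Square head 40 mm across flats, 22 mm high, plus a 34 mm nose 4 mm high; its sides are 0.7 rad counter-clockwise of the point's axes, so parallel to the dock's at joint bolt = 0.7
- bolt (a joint): turn of the clamp bolt, rad, growing clockwise seen from above: starts between 0 and 0.3, hard stop (tight) at 0.7; turns against about 0.35 N m and stays where left. With the handle on the dock's -y side there is room for the whole swing
- mat: fixed black rubber mat 300 (x) x 140 (y) x 3 mm, the wrench's place; origin at the centre of its underside
- button (a joint): travel of the sorter's red push button, m: 0 up, 0.007 fully down (5 N), springs back; pressed counts from 0.005
- button_top (a point): centre of the top face of the red button, 38 mm across, which stands on the sorter's grey housing (housing top 85 mm above the table); pressed straight down
- sorter: fixed grey housing of the sorter, 200 (x) x 340 (y) x 85 mm, beyond the dock, with a steel drum and clear hopper on top reaching 140 mm; origin at the centre of its underside
- weight_a: bystander: stainless calibration weight, 48 mm across, 70 mm high; origin under its centre
- weight_b: bystander: smaller stainless weight, 38 mm across, 56 mm high; origin under its centre
- divider: bystander: black chip divider bar 200 (x) x 22 x 28 mm; origin under its centre
- scoop: bystander: clear scoop, tray 120 x 80 x 40 mm with a 90 mm handle to its -x; origin under the tray's centre
- jar: bystander: squat glass jar of ivory balls, 96 mm across, 80 mm high; origin under its centre
Not all that is in view belongs to the job. What is shaped like the block but orange or pink is not meant. What is shaped like the cover but yellow is not meant.

How it is judged:
By the outcome, as a careful person would: the job done as asked, in the order asked, and still so for the second after the job is handed in, with the robot touching nothing.
Of spacer0, spacer1, spacer2 only 1 to 3 are there at a start; the rules pass over those that are not, and their reading is None.
At some moment in a run one of cover, spacer0, spacer1, spacer2, block, wrench may be knocked a few centimetres aside while the robot is not near it.
Once in a run the grip may slacken for a moment while it holds something.
It also fails if it takes over 210 s, if anything falls off the work surface, if the arm or the gripper's body presses on something with over 40 N, if the wrist force passes 120 N, or if a joint passes its speed limit or range.

ROBOT

A 6-joint arm with a two-finger parallel gripper is mounted at the origin on the work surface. World frame = base frame: x ahead of the robot, y to its left, z up, the work surface at z = 0. Lengths are in m, angles in rad, forces in N, time in s.
With the tool pointing down it reaches from about 0.275 to 1 m from the base axis. Payload 8.4 kg.
Tool frame: the origin (TCP) lies midway between the tips of the shut fingers; the grasp point (between the pads) lies 19 mm behind it; z points along the fingers, y is the line along which they close (so a half turn about z gives the same grasp; the last joint's range is limited). The gripper opens to 85 mm and grips with 20 to 120 N. Pads are 22 mm wide; open, the fingers measure 114 mm over their backs; the gripper's body (76 mm by 85 mm) begins 54 mm behind the grasp point. The pads swing forward as they close: fully open they stand 13 mm farther back than shut.
Start: joints at [-1.125, 0.353, 1.633, -0, 1.155, -0.002], TCP at [0.271, -0.563, 0.231] pointing down, gripper open.
Joint ranges: [-2.63, 2.63], [-0.92, 2.1], [0.06, 2.66], [-1.3, 4.44], [0, 2.69], [-3.02, 3.02]. Speed limits (rad/s): [2.22, 2.22, 2.79, 3.14, 3.14, 3.14].

INTERFACE

Orientations are given as a unit quaternion [x, y, z, w].
In Python, from workcell import manip, planner, imaging, ticket gives the robot as it stands. Calls block until the motion is done:
- manip.move_to(position, orientation): joint-space move of the TCP to a pose.
- manip.line_to(position, ori=None, speed=0.15, contact_N=None): straight line of the TCP; ori=None keeps the orientation; speed is the mean speed in m/s. With contact_N (N) it stops when the force on the tool has changed by that much, and returns True; else False.
- manip.move_j(angles): joint-space move.
- manip.gripper_to(opening, effort=None): opening from 0.0 (shut) to 1.0 (fully open); effort is the grip in N (None keeps the last); returns when the fingers have stopped.
- manip.sleep(seconds).
- planner.inverse_kinematics(position, orientation): joint angles nearest the present ones, or None.
- manip.state(): the state.
- imaging.grab_frame(name): name is "scene" or "side" or "wrist"; returns a dict with "image" (420x560x3 uint8, red, green, blue), "fx", "fy", "cx", "cy" (pixels), "world_to_cam" (4x4, takes a point from world to camera coordinates); the wrist camera has in their place "mount" (4x4, takes a point from camera to tool coordinates, whose origin is the TCP and whose axes are the flange's). Camera axes: x right, y down, z forward; pixel columns grow to the right and rows downward; lengths in m; the calibration is good to about 2 mm. The wrist camera is an equidistant fisheye: a pixel r from the principal point sees the ray r / f radians off the axis. A picture is of the moment at which its call begins: read the wrist's pose just before it. There is no depth.
A pose or a line that the arm cannot do raises manip.PlanningError and nothing moves.
- ticket.finish_job(): hands the job in; it is judged then, once.
The state is a dict: "time": time; "qpos": joint angles; "qvel": joint speeds; "joint_torque": joint torques, N m; "ee_pos": TCP position; "ee_rot": TCP orientation; "contact_force": force on the tool from outside, world axes, zero at the start; "moment": the same for the moment, N m; "gripper_width": opening from 0.0 (shut) to 1.0 (fully open); "grasp_force": force on a finger pad.
Only numpy, scipy, OpenCV 4.12 (cv2) and the standard library are available. Lean on these libraries where they do the work, as an engineer would, in place of code of your own. Each camera call takes 0.05 s, during which the arm holds its last target. There are 200 camera calls.

## Working session

There is one attempt and no reset: what is moved stays moved. The work goes in short steps, each a Python script; the robot and the scene stay as the last script left them, time stands still between calls to the robot, and variables do not carry over. Pictures are saved under pics/ and viewed, at most 17 in all, crops included, and the job is handed in when it is done.

```bash
ls; mkdir -p pics
python3 - <<'E'
from workcell import manip, planner, imaging, ticket
import cv2, numpy as np, pickle
s=manip.state(); print(s)
d={}
for n in ["scene","side","wrist"]:
    f=imaging.grab_frame(n); d[n]=f
    print(n,{k:(np.round(v,4).tolist() if k!="image" else v.shape) for k,v in f.items()})
    cv2.imwrite(f"pics/{n}0.png",f["image"][:,:,::-1])
pickle.dump((s,d),open("f0.pkl","wb"))
E
```

```text
pics
{'time': 0.0, 'qpos': array([-1.12542617e+00,  3.53645844e-01,  1.63413921e+00, -7.03939811e-06,
        1.15520335e+00, -2.41250831e-03]), 'qvel': array([ 9.74858455e-04,  7.30380794e-04, -3.52555005e-04,  9.01105941e-04,
        6.91655243e-04,  6.74334933e-05]), 'joint_torque': array([-1.16462135e-03, -6.05257416e+01, -3.42063403e+01, -7.06985020e-05,
        9.58168617e-03,  1.32217458e-06]), 'ee_pos': array([ 0.27038901, -0.56295181,  0.23056095]), 'ee_rot': array([ 9.75040305e-01,  2.22026837e-01, -1.56444152e-04, -6.80119950e-04]), 'contact_force': array([ 0.51703279, -1.27955401,  0.14521967]), 'moment': array([-0.02185374, -0.01139371, -0.01659301]), 'grasp_force': 0.0, 'gripper_width': 1.0042837097237303}
scene {'image': (420, 560, 3), 'fx': 416.8453, 'fy': 416.8453, 'cx': 276.9221, 'cy': 211.2829, 'world_to_cam': [[0.48, 0.8772, -0.0118, -0.3417], [0.6437, -0.3613, -0.6747, -0.2324], [-0.5961, 0.3162, -0.738, 1.4956], [0.0, 0.0, 0.0, 1.0]]}
side {'image': (420, 560, 3), 'fx': 522.9055, 'fy': 522.9055, 'cx': 279.1202, 'cy': 205.3383, 'world_to_cam': [[-0.9615, -0.2747, -0.0111, 0.5273], [-0.204, 0.74, -0.6409, 0.0916], [0.1843, -0.614, -0.7675, 1.6704], [0.0, 0.0, 0.0, 1.0]]}
wrist {'image': (420, 560, 3), 'fx': 325.1923, 'fy': 325.1923, 'cx': 280.084, 'cy': 207.801, 'mount': [[0.0001, -0.957, -0.29, 0.0743], [1.0, -0.0, 0.0002, -0.0013], [-0.0002, -0.29, 0.957, -0.1423], [0.0, 0.0, 0.0, 1.0]]}
```

View pics/scene0.png

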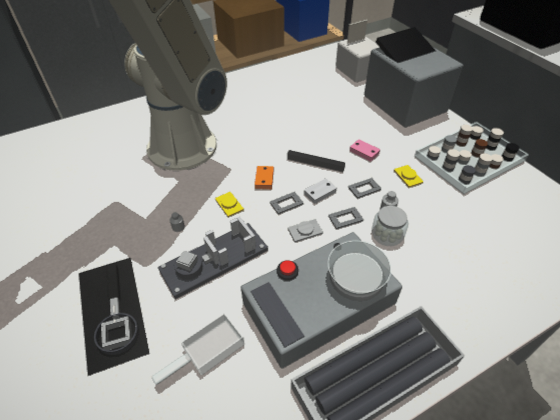

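View pics/side0.png

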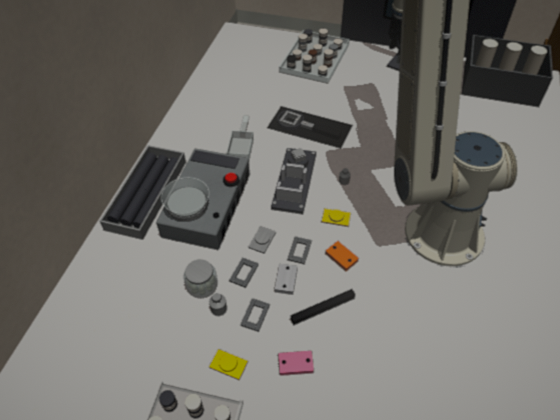

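The scene view shows three spacers at (287,203), (364,187) and (346,217), the block at (321,190), the cover at (305,230), the dock at (213,255) with its bolt at (187,262), the wrench socket at (116,332) and the button at (288,268). The side view shows the same layout. Next I get coarse positions, then a wrist view from above each area.

```bash
cat > h.py <<'E'
from workcell import manip, planner, imaging, ticket
import cv2, numpy as np, pickle
from scipy.spatial.transform import Rotation as R
def ray(f,uv):
    """camera centre and world ray for a fixed camera"""
    T=np.asarray(f["world_to_cam"]); d=np.array([(uv[0]-f["cx"])/f["fx"],(uv[1]-f["cy"])/f["fy"],1])
    return -T[:3,:3].T@T[:3,3], T[:3,:3].T@d
def wray(f,s,uv):
    """same for the wrist fisheye, s = state read just before"""
    M=np.asarray(f["mount"]); a=np.array([uv[0]-f["cx"],uv[1]-f["cy"]])/f["fx"]; r=np.hypot(*a)+1e-12
    d=np.r_[a/r*np.sin(r),np.cos(r)]; Q=R.from_quat(s["ee_rot"]).as_matrix()
    return s["ee_pos"]+Q@M[:3,3], Q@M[:3,:3]@d
def on(cd,z): c,d=cd; return c+d*(z-c[2])/d[2]
def wpix(f,s,P):
    M=np.asarray(f["mount"]); Q=R.from_quat(s["ee_rot"]).as_matrix()
    p=M[:3,:3].T@(Q.T@(np.asarray(P)-s["ee_pos"])-M[:3,3]); th=np.arctan2(np.hypot(p[0],p[1]),p[2]); h=np.hypot(p[0],p[1])+1e-12
    return np.array([f["cx"]+f["fx"]*th*p[0]/h,f["cy"]+f["fx"]*th*p[1]/h])
def down(yaw):
    """tool down; yaw = world angle of the tool's x axis (fingers close across it); yaw is mod pi"""
    return (R.from_euler("z",yaw)*R.from_euler("x",np.pi)).as_quat()
def grab(name,pic=None):
    s=manip.state(); f=imaging.grab_frame(name)
    if pic: cv2.imwrite(f"pics/{pic}.png",f["image"][:,:,::-1])
    return f,s
def topview(f,s,z,x0,x1,y0,y1,res=0.001):
    """wrist picture resampled onto the plane z: columns +x, rows -y"""
    xs=np.arange(x0,x1,res); ys=np.arange(y1,y0,-res); m=np.zeros((len(ys),len(xs),2),np.float32)
    for i,y in enumerate(ys):
        for j,x in enumerate(xs): m[i,j]=wpix(f,s,(x,y,z))
    return cv2.remap(f["image"],m[...,0],m[...,1],cv2.INTER_LINEAR)
E
python3 - <<'E'
from h import *
s,d=pickle.load(open("f0.pkl","rb"))
f,g=d["scene"],d["side"]
for n,a,b,z in [("sp",(287,203),(300,250),.01),("sp",(346,217),(244,272),.01),("sp",(364,187),(256,315),.01),("block",(321,190),(286,278),.022),("cover",(305,230),(262,239),.015),("bolt",(187,260),(298,155),.07),("dockc1",(160,280),(0,0),.02),("socket",(116,331),(290,119),.02),("button",(288,267),(231,179),.1),("grip",(112,270),(325,130),.02),("wA",(177,222),(345,176),.03)]:
    p=on(ray(f,a),z); q=on(ray(g,b),z)
    print(n,p.round(3),q.round(3))
im=np.vstack([cv2.resize(f["image"][220:380,60:300],(800,533),interpolation=cv2.INTER_CUBIC)])
cv2.imwrite("pics/crop.png",im[:,:,::-1])
E
```

```text
sp [0.436 0.186 0.01 ] [0.427 0.19  0.01 ]
sp [0.573 0.311 0.01 ] [0.569 0.313 0.01 ]
sp [0.496 0.435 0.01 ] [0.491 0.44  0.01 ]
block [0.45  0.301 0.022] [0.439 0.307 0.022]
cover [0.56  0.176 0.015] [0.552 0.185 0.015]
bolt [ 0.536 -0.166  0.07 ] [ 0.524 -0.154  0.07 ]
dockc1 [ 0.524 -0.246  0.02 ] [ 2.241 -0.869  0.02 ]
socket [ 0.611 -0.383  0.02 ] [ 0.615 -0.384  0.02 ]
button [0.699 0.039 0.1  ] [0.698 0.04  0.1  ]
grip [ 0.43  -0.348  0.02 ] [ 0.472 -0.359  0.02 ]
wA [ 0.362 -0.14   0.03 ] [ 0.352 -0.137  0.03 ]
```

View pics/crop.png

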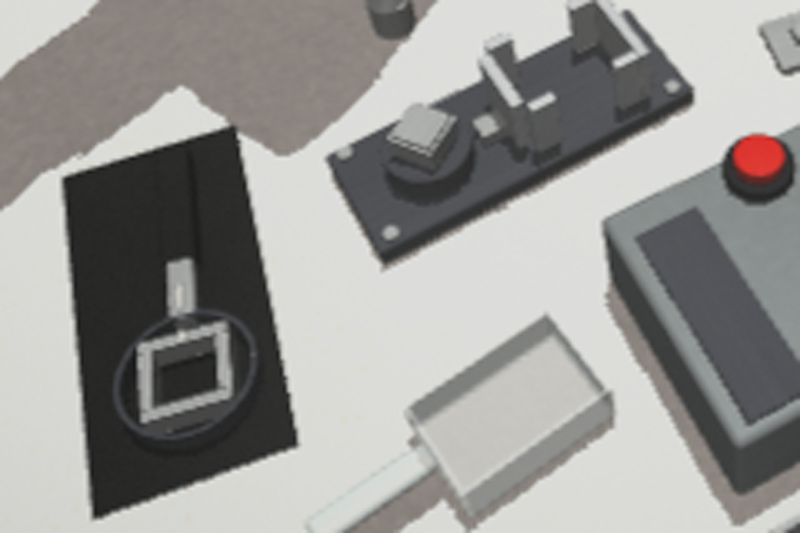

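The crop shows the mat with the socket at full-frame pixel (116,332) and the black handle running toward the robot. It also shows the square bolt head at (187,260) and the empty pocket. Next come close wrist views of mat, dock and parts.

Run:
```python
from h import *
out={}
for n,p in [("mat",(.52,-.40,.25)),("dock",(.53,-.12,.27)),("parts",(.50,.27,.27))]:
    manip.move_to(p,down(np.pi/2)); manip.sleep(.3)
    f,s=grab("wrist"); out[n]=(f,s); print(n,s["time"],s["ee_pos"].round(4),s["qpos"].round(2))
pickle.dump(out,open("f1.pkl","wb"))
f,s=out["mat"]; a=topview(f,s,.02,.36,.70,-.52,-.26)
f,s=out["dock"]; b=topview(f,s,.065,.44,.62,-.26,.06,)
f,s=out["parts"]; c=topview(f,s,.01,.38,.66,.12,.49)
cv2.imwrite("pics/mat1.png",cv2.resize(a,None,fx=2,fy=2)[:,:,::-1])
cv2.imwrite("pics/dock1.png",cv2.resize(b,None,fx=1.8,fy=1.8)[:,:,::-1])
cv2.imwrite("pics/parts1.png",cv2.resize(c,None,fx=1.6,fy=1.6)[:,:,::-1])
```

```text
mat 1.5917 [ 0.5194 -0.4007  0.25  ] [-0.66  0.39  1.54 -0.    1.21 -0.66]
dock 3.025 [ 0.53   -0.1208  0.2698] [-0.23  0.19  1.76 -0.    1.19 -0.23]
parts 4.825 [0.5003 0.2694 0.27  ] [ 0.49  0.23  1.71 -0.    1.2   0.49]
```

View pics/mat1.png

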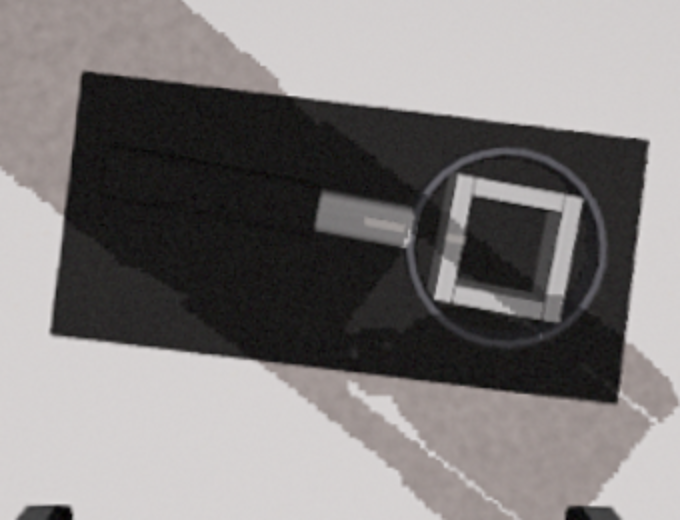

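View pics/dock1.png

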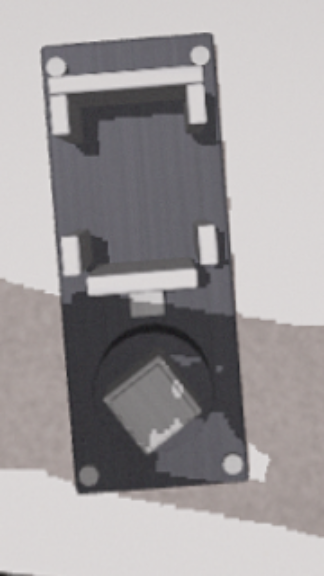

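View pics/parts1.png

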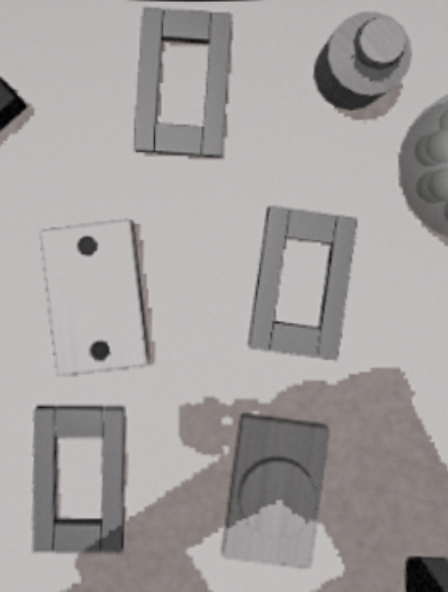

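The top views are clean.
- **Mat:** the ring centre is at (508,248) and the handle points toward world −x.
- **Dock:** the fence end corners are (70,134), (188,124), (80,235) and (198,226). The bolt head centre is (153,406) with sides at about 0.69 rad.
- **Parts:** the block centre is (94,298), the spacers are at (183,82), (303,282) and (79,478), and the cover is at (275,490). All are nearly parallel to y.

I'll turn these into metres, check the sizes and test an automatic detector.

```bash
cat >> h.py <<'E'
def findrect(img,thr,res=0.001):
    """rectangles about 56 x 90 mm among dark pixels of a top view: (px centre, yaw of long side from image up, size)"""
    g=cv2.cvtColor(img,cv2.COLOR_RGB2GRAY); m=(g<thr).astype(np.uint8)
    m=cv2.morphologyEx(m,cv2.MORPH_OPEN,np.ones((5,5))); out=[]
    for c in cv2.findContours(m,cv2.RETR_EXTERNAL,cv2.CHAIN_APPROX_NONE)[0]:
        (u,v),sz,_=r=cv2.minAreaRect(c)
        if abs(min(sz)*res-.056)<.006 and abs(max(sz)*res-.09)<.007:
            b=cv2.boxPoints(r); e=max((b[1]-b[0],b[2]-b[1]),key=np.linalg.norm); e=e if e[1]<0 else -e
            out.append(((u,v),np.arctan2(-e[0],-e[1]),np.sort(sz)*res))   # yaw>0 counter-clockwise
    return out
def finddots(img,res=0.001):
    g=cv2.cvtColor(img,cv2.COLOR_RGB2GRAY); n,l,st,ce=cv2.connectedComponentsWithStats((g<80).astype(np.uint8))
    ok=[ce[i] for i in range(1,n) if 60<st[i,4]<220 and max(st[i,2:4])<18 and min(st[i,2:4])>7]
    return ok
E
python3 - <<'E'
from h import *
o=pickle.load(open("f1.pkl","rb"))
f,s=o["dock"]
def P(u,v,x0,y1,k,z0,z): 
    return on(wray(f,s,wpix(f,s,(x0+u/k/1000,y1-v/k/1000,z0))),z)
c=[P(u,v,.44,.06,1.8,.065,.078) for u,v in [(70,134),(188,124),(80,235),(198,226)]]
print("pocket",np.mean(c,0),[np.linalg.norm(c[0]-c[1]),np.linalg.norm(c[0]-c[2])])
sc=[P(u,v,.44,.06,1.8,.065,.02) for u,v in [(56,67),(200,55),(89,475),(232,463)]]
print("plate c",np.mean(sc,0),"yaws",[np.arctan2(*(b-a)[1::-1]) for a,b in [(sc[0],sc[1]),(sc[2],sc[3]),(c[0],c[1]),(c[2],c[3])]],[np.arctan2(-(b-a)[0],(b-a)[1]) for a,b in [(sc[2],sc[0]),(sc[3],sc[1]),(c[2],c[0]),(c[3],c[1])]])
h=[P(u,v,.44,.06,1.8,.065,.067) for u,v in [(158,357),(200,411),(149,454),(105,402)]]
print("bolt",np.mean(h,0),[np.linalg.norm(h[i]-h[i-1]) for i in range(4)], "bolt-pocket",np.linalg.norm((np.mean(h,0)-np.mean(c,0))[:2]))
f,s=o["mat"]
r=[P(u,v,.36,-.26,2,.02,.027) for u,v in [(457,174),(581,198),(560,322),(434,298)]]
print("socket",np.mean(r,0),[np.linalg.norm(r[i]-r[i-1]) for i in range(4)],[np.arctan2(*(b-a)[1::-1]) for a,b in [(r[0],r[1]),(r[3],r[2])]])
f,s=o["parts"]; c=topview(f,s,.01,.38,.66,.12,.49)
for t in (115,130,145): print(t,[(.38+a[0]/1000,.49-a[1]/1000,y,z) for a,y,z in findrect(c,t)])
print("dots",finddots(c))
k=lambda u,v:c[int(v/1.6),int(u/1.6)]
print("shadow",k(180,560),"table",k(200,200),"covershadow",k(240,460),"coverlit",k(280,550),"spacer",k(150,90),"block",k(95,300))
E
```

```text
pocket [ 0.51502038 -0.04007263  0.078     ] [np.float64(0.0633263007999369), np.float64(0.05427350402299139)]
plate c [ 0.51888357 -0.09263065  0.02      ] yaws [np.float64(0.083141231888366), np.float64(0.08371993552843529), np.float64(0.08454375551274022), np.float64(0.07612380321979431)] [np.float64(0.08070666579365934), np.float64(0.07827114051938776), np.float64(0.09868826065100422), np.float64(0.09772690735652684)]
bolt [ 0.52502778 -0.16486379  0.067     ] [np.float64(0.03840351589579816), np.float64(0.03778684132789156), np.float64(0.036846621139382474), np.float64(0.03762501257089)] bolt-pocket 0.12519178398645134
socket [ 0.61221685 -0.38289875  0.027     ] [np.float64(0.061871788536498384), np.float64(0.06196313807845192), np.float64(0.06170038742039915), np.float64(0.0629267328943701)] [np.float64(-0.19118445959367425), np.float64(-0.18822150530045426)]
115 []
130 [(0.4305, 0.189, np.float32(0.0), array([0.059, 0.096]))]
145 [(0.5684946899414063, 0.3133618469238281, np.float32(-0.13800602), array([0.05711838, 0.08983215])), (0.4942482833862305, 0.43822068786621093, np.float32(-0.058755744), array([0.05719525, 0.0917238 ]))]
dots [array([ 54.01052632, 153.15789474]), array([ 62.05154639, 218.77319588])]
shadow [138 129 126] table [190 186 186] covershadow [105 101 102] coverlit [158 155 156] spacer [138 136 138] block [192 190 189]
```

Everything checks out: pocket (0.515, −0.040), dock yaw 0.081, bolt 125.2 mm from the pocket, bolt ≈ 0.09, and part sizes match. I'll pick and place the block.

```bash
cat >> h.py <<'E'
POC=np.array([.515,-.040]); DY=.081; NP=np.pi/2
def look(xy,z=.16,yaw=0,pic=None,plane=.01,half=.08):
    """hover over xy and return a 1 px/mm top view of the plane round it, with a px->world function for height zt"""
    manip.move_to([*xy,z],down(NP+yaw)); manip.sleep(.25); f,s=grab("wrist")
    x0,y1=xy[0]-half,xy[1]+half; im=topview(f,s,plane,x0,x0+2*half,y1-2*half,y1)
    if pic: cv2.imwrite(f"pics/{pic}.png",cv2.resize(im,None,fx=3,fy=3)[:,:,::-1])
    w=lambda uv,zt=plane: on(wray(f,s,wpix(f,s,(x0+uv[0]/1000,y1-uv[1]/1000,plane))),zt)[:2]
    return im,w
def pick(xy,yaw,z,effort):
    manip.gripper_to(.95); o=down(NP+yaw); manip.move_to([*xy,z+.08],o)
    hit=manip.line_to([*xy,z],speed=.1,contact_N=15); manip.gripper_to(0,effort)
    s=manip.state(); print("grip",hit,s["ee_pos"].round(4),round(s["gripper_width"],3),round(s["grasp_force"],1))
    manip.line_to([*xy,.17],speed=.2); manip.sleep(.1); s=manip.state(); print("lifted",round(s["gripper_width"],3),round(s["grasp_force"],1),s["contact_force"].round(1))
def place(z,off=(0,0)):
    """lower into the pocket; z = TCP height expected at rest"""
    o=down(NP+DY); p=POC+np.array(off); manip.move_to([*p,.19],o); s=manip.state(); print("over",round(s["gripper_width"],3),round(s["grasp_force"],1))
    manip.line_to([*p,z+.015],speed=.15); hit=manip.line_to([*p,z-.004],speed=.03,contact_N=5)
    print("down",hit,manip.state()["ee_pos"].round(4),"want",round(z,4)); manip.gripper_to(.9)
    manip.line_to([*p,.19],speed=.2); print("t",manip.state()["time"])
E
python3 - <<'E'
from h import *
im,w=look((.438,.304),yaw=.122,pic="b1"); d=finddots(im); print(d)
if len(d)==2:
    a,b=w(d[0],.022),w(d[1],.022); c=(a+b)/2; yaw=np.arctan2(-(a-b)[0],(a-b)[1]); print(c,yaw,np.linalg.norm(a-b))
    pick(c,yaw,.002,80)
E
```

```text
[array([78.08823529, 48.68627451]), array([ 86.16260163, 114.88617886])]
[0.43971033 0.30534169] 0.12136996994004728 0.06396690388486481
grip False [0.4401 0.3056 0.0031] 0.632 84.9
lifted 0.634 84.5 [ 0.7 -0.2 -2.4]
```

Run:
```python
from h import *
place(.0235)
im,w=look(POC,z=.19,yaw=DY,plane=.042,pic="p1",half=.09); d=finddots(im); 
print(d,[w(q) for q in d]); 
g=[w(q) for q in d]
if len(g)==2: c=(g[0]+g[1])/2-POC; print("err",c, np.arctan2(-(g[0]-g[1])[0],(g[0]-g[1])[1])-DY)
im,w=look((.430,.189),pic="s1")
for t in (110,120,130,140,150): print(t,[(w(a),y,z) for a,y,z in findrect(im,t)])
print(manip.state()["time"])
```

```text
over 0.634 84.5
down True [ 0.515  -0.04    0.0231] want 0.0235
t 13.175
[array([87.44578313, 58.36144578]), array([ 92.25742574, 122.02970297]), array([  5.82352941, 172.12834225])] [array([ 0.51244578, -0.00836145]), array([ 0.51725743, -0.0720297 ]), array([ 0.43082353, -0.12212834])]
110 []
120 []
130 []
140 []
150 []
14.9917
```

View pics/p1.png

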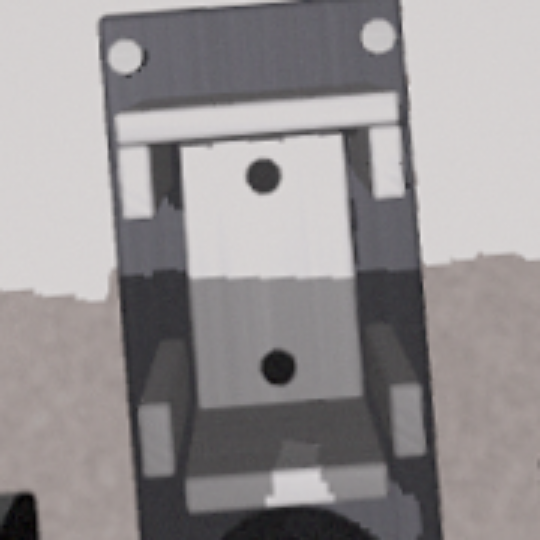

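The block sits flat and square in the pocket. Its dots at (263,176) and (278,366) put it within 0.2 mm of the pocket centre. The spacer detector found nothing, so I view that crop.

View pics/s1.png

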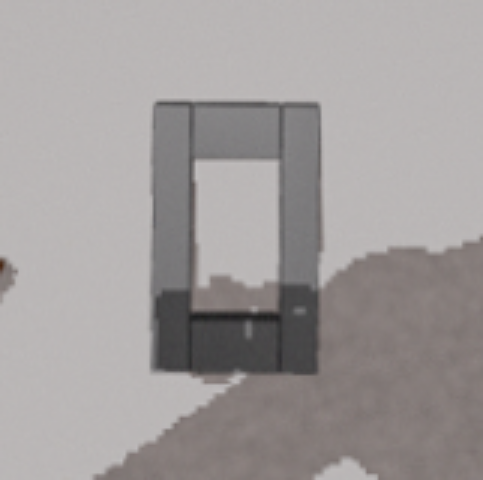

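The crop shows the spacer at corners (153,102), (320,102), (318,374) and (152,373), merged with the arm's shadow. I'll exclude the brown shadow by chroma in the detector.

```bash
python3 - <<'E'
s=open("h.py").read()
s=s.replace("m=(g<thr).astype(np.uint8)\n","b=cv2.medianBlur(img,5).astype(int); m=((g<thr)&(b[...,0]-b[...,2]<7)).astype(np.uint8); m=cv2.morphologyEx(m,cv2.MORPH_CLOSE,np.ones((3,3)))\n")
open("h.py","w").write(s)
E
python3 - <<'E'
from h import *
im=cv2.resize(cv2.imread("pics/s1.png")[:,:,::-1],None,fx=1/3,fy=1/3,interpolation=cv2.INTER_AREA).copy()
for t in (145,155,165,172): print(t,[(a,y,z) for a,y,z in findrect(im,t)])
o=pickle.load(open("f1.pkl","rb")); f,s=o["parts"]; c=topview(f,s,.01,.38,.66,.12,.49)
for t in (145,155,165,172): print(t,[(np.round(a,1),y.round(3),z.round(4)) for a,y,z in findrect(c,t)])
E
```

```text
145 [((78.0, 79.0), np.float32(0.0), array([0.056, 0.09 ]))]
155 [((78.0, 78.5), np.float32(0.0), array([0.056, 0.091]))]
165 [((78.5, 78.49998474121094), np.float32(-0.0), array([0.05699999, 0.09099998]))]
172 [((78.5, 78.5), np.float32(0.0), array([0.057, 0.091]))]
145 [(array([ 49., 299.]), np.float32(0.0), array([0.056, 0.092])), (array([188.6, 176.7]), np.float32(-0.139), array([0.0574, 0.0898])), (array([114. ,  51.5]), np.float32(-0.071), array([0.0569, 0.0909]))]
155 [(array([ 48.9, 298.9]), np.float32(-0.015), array([0.0571, 0.0926])), (array([188.5, 176.4]), np.float32(-0.138), array([0.0578, 0.0905])), (array([113.9,  51.1]), np.float32(-0.067), array([0.0573, 0.0918]))]
165 [(array([171.8, 306.2]), np.float32(-0.142), array([0.0573, 0.0915])), (array([ 48.7, 298.9]), np.float32(-0.015), array([0.0575, 0.0926])), (array([188.7, 176.4]), np.float32(-0.142), array([0.058 , 0.0909])), (array([113.7,  51.6]), np.float32(-0.061), array([0.0576, 0.0932]))]
172 [(array([171.1, 306.5]), np.float32(-0.126), array([0.0581, 0.0917])), (array([ 49., 299.]), np.float32(-0.0), array([0.058, 0.092])), (array([188.6, 176.5]), np.float32(-0.142), array([0.0583, 0.0915])), (array([113.9,  51.6]), np.float32(-0.063), array([0.0581, 0.0932]))]
```

```bash
cat > sp.py <<'E'
from h import *
import sys
def spacer(xy,level,thrs=(155,150,160,165,145),zp=-.001,eff=60):
    im,w=look(xy,pic=f"pick{level}")
    for t in thrs:
        r=findrect(im,t)
        if r: break
    else: print("not seen"); sys.exit()
    (uv,yaw,sz)=min(r,key=lambda q:np.hypot(q[0][0]-80,q[0][1]-80)); c=w(uv); print(t,c.round(4),yaw,sz)
    pick(c,float(yaw),zp,eff); s=manip.state()
    if not .55<s["gripper_width"]<.7: print("BAD GRIP"); sys.exit()
    place(.0215+.022+.010*level)
E
python3 - <<'E'
from sp import *
spacer((.4290,.190),0)
im,w=look(POC,z=.19,yaw=DY,plane=.052,pic="p2",half=.09)
E
```

```text
155 [0.428  0.1905] 0.0 [0.056 0.091]
grip False [0.4284 0.1907 0.    ] 0.633 60.8
lifted 0.629 63.0 [ 0.2 -0.3 -1. ]
over 0.634 63.1
down True [ 0.5149 -0.04    0.0421] want 0.0435
t 22.425
```

Run:
```python
from sp import *
spacer((.5685,.3135),1)
spacer((.494,.4385),2)
im,w=look(POC,z=.19,yaw=DY,plane=.072,pic="p3",half=.09)
```

```text
155 [0.5701 0.314 ] -0.14189701 [0.05784134 0.09135821]
grip False [5.706e-01 3.143e-01 3.000e-04] 0.631 62.9
lifted 0.629 63.0 [ 0.3  0.2 -1.1]
over 0.628 63.0
down True [ 0.515  -0.04    0.0523] want 0.0535
t 31.7583
155 [0.4939 0.4404] -0.06442683 [0.05733241 0.09132626]
grip False [4.945e-01 4.408e-01 3.000e-04] 0.627 63.0
lifted 0.632 63.0 [-0.3  0.3 -0.7]
over 0.63 63.0
down True [ 0.515  -0.04    0.0623] want 0.0635
t 41.2333
```

View pics/p3.png

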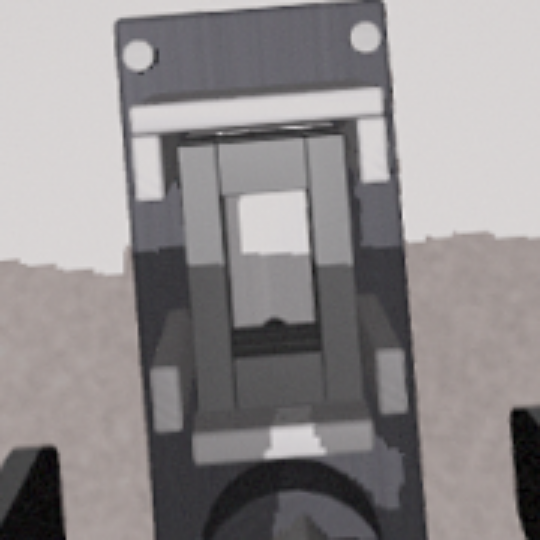

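All three spacers are stacked squarely; the top frame spans (180,148) to (355,400) between the fences. The cover is next. Its plate underside rests on the table, so the pick height is the same as for the spacers.

Run:
```python
from sp import *
spacer((.551,.184),3,thrs=(165,170,160,172,175,155),eff=80)
im,w=look(POC,z=.22,yaw=DY,plane=.082,pic="p4",half=.09)
```

```text
170 [0.5522 0.1827] -0.1364026 [0.0567231  0.09083467]
grip False [5.526e-01 1.829e-01 3.000e-04] 0.628 82.6
lifted 0.618 84.1 [ 0.   0.2 -2.4]
over 0.625 84.1
down True [ 0.515  -0.04    0.0724] want 0.0735
t 49.4583
```

View pics/p4.png

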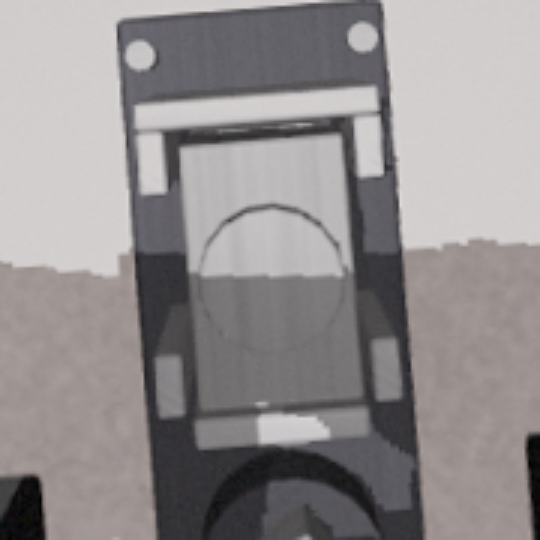

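The cover is seated disc up and square, with the disc centre at about (273,278). Now the wrench: look again from above it, measure and grasp.

Run:
```python
from h import *
im,w=look((.53,-.365),z=.20,yaw=-.19-NP,plane=.027,pic="w1",half=.13)
g=cv2.cvtColor(im,cv2.COLOR_RGB2GRAY)
for t in (100,120,140):
    m=cv2.morphologyEx((g>t).astype(np.uint8),cv2.MORPH_OPEN,np.ones((3,3)))
    for c in cv2.findContours(m,cv2.RETR_EXTERNAL,cv2.CHAIN_APPROX_NONE)[0]:
        r=cv2.minAreaRect(c)
        if 55<min(r[1]) and max(r[1])<72: print(t,w(r[0]).round(4),np.round(r[1],1),np.radians(r[2]))
```

```text
100 [ 0.6121 -0.3827] [63.2 62.6] 0.188221506623413
```

View pics/w1.png

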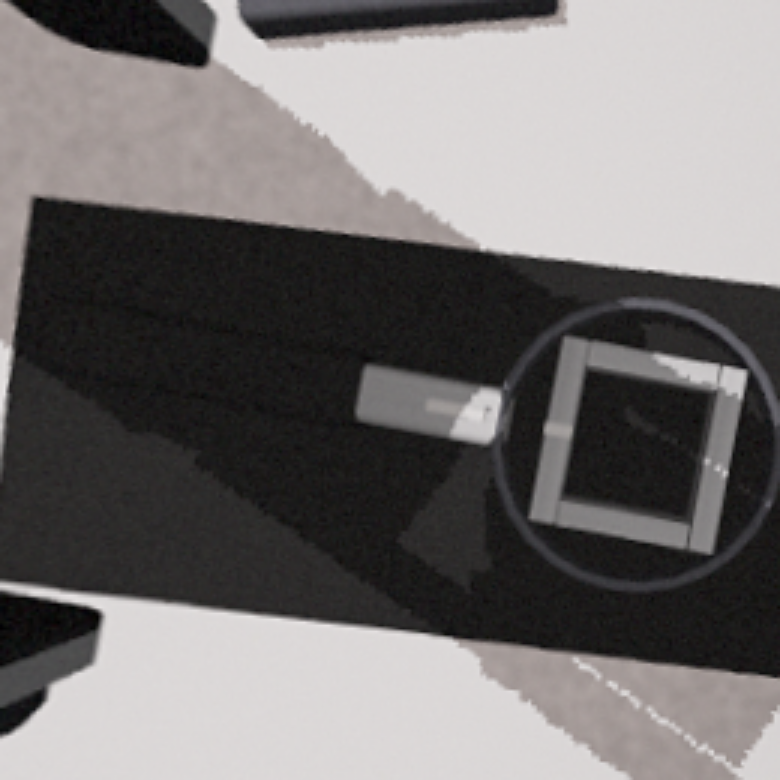

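The wrench is undisturbed at (0.6121, −0.3827) with ring yaw −0.188, and both marks line up at (440,405) and (556,428). I'll grasp it and carry it above the bolt.

```bash
cat >> h.py <<'E'
SOC=np.array([.6121,-.3827]); WY=-.188; D=.125; BOLT=np.array([.5250,-.1649])
def tcp_at(b,t):
    """TCP xy with the socket axis at b and tool yaw t (tool x points from grip to socket)"""
    return np.asarray(b)-D*np.array([np.cos(t),np.sin(t)])
def ring(pic,zt,c,half=.06,thr=110):
    f,s=grab("wrist"); x0,y1=c[0]-half,c[1]+half; im=topview(f,s,zt,x0,x0+2*half,y1-2*half,y1)
    cv2.imwrite(f"pics/{pic}.png",cv2.resize(im,None,fx=5,fy=5)[:,:,::-1])
    return im
E
python3 - <<'E'
from h import *
p=tcp_at(SOC,WY); o=down(WY); print(p)
manip.line_to([*p,.06],ori=o); 
hit=manip.line_to([*p,.006],speed=.08,contact_N=12); manip.gripper_to(0,110); s=manip.state()
print(hit,s["ee_pos"].round(4),s["gripper_width"],s["grasp_force"])
manip.line_to([*p,.14],speed=.12); manip.sleep(.2); s=manip.state(); print(s["contact_force"].round(2),s["moment"].round(2),s["gripper_width"],s["grasp_force"],s["time"])
t=.692+NP; q=tcp_at(BOLT,t); print(q)
# go in steps of yaw so that the path stays tidy
manip.move_to([*q,.14],down(t)); manip.line_to([*q,.095],speed=.1); manip.sleep(.3); s=manip.state(); print(s["qpos"].round(2),s["ee_pos"].round(4),s["time"])
ring("r1",.116,BOLT)
E
```

```text
[ 0.4893025  -0.35933819]
False [ 0.4896 -0.3596  0.0069] 0.27727526822806037 108.73924970626831
[-0.02 -0.5  -3.6 ] [ 0.07  0.19 -0.05] 0.2776150332281899 108.09976816177368 55.4917
[ 0.6047598  -0.26114642]
[-0.41  0.55  1.66  0.    0.93 -1.1 ] [ 0.6051 -0.2613  0.0956] 58.3083
```

View pics/r1.png

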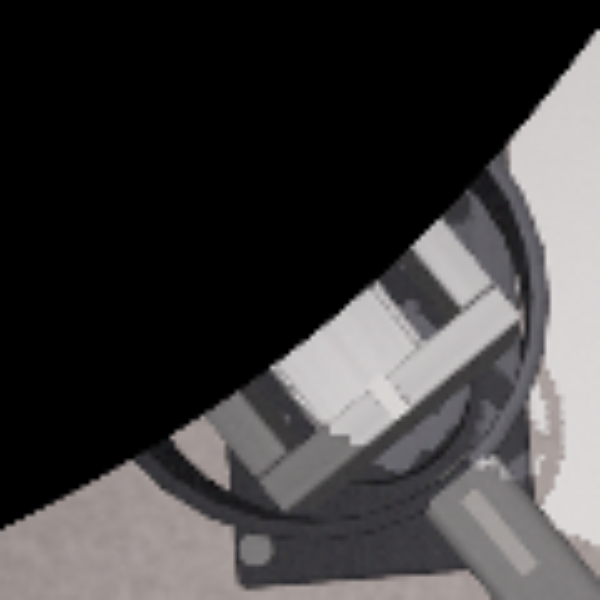

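Only the near side of the ring is in view: its outer corners are at (522,322) and (288,512), yaw 0.68. That puts the socket within about 1.5 mm of the bolt axis and slightly low from sag. The fit has 2.5 mm of clearance, so I lower it with a small correction.

Run:
```python
from h import *
t=.692+NP; q=tcp_at(BOLT,t)+[-.0003,-.001]
manip.line_to([*q,.085],speed=.1)
hit=manip.line_to([*q,.049],speed=.03,contact_N=8); manip.sleep(.2); s=manip.state()
print(hit,s["ee_pos"].round(4),s["contact_force"].round(1),s["moment"].round(2),s["gripper_width"],s["grasp_force"],s["time"])
```

```text
False [ 0.6046 -0.2622  0.0491] [-0.6 -1.1 -3.4] [-0.05 -0.07  0.04] 0.2776796005351848 108.24552655220032 60.1583
```

The socket went down over the head to full depth with no contact. I'll turn clockwise in small arcs, logging the torque about the bolt.

```bash
cat >> h.py <<'E'
def turn(t0,a0,a1,c,z=.049,step=.05,stop=None):
    """follow the arc about c from turned angle a0 to a1 (clockwise from tool yaw t0), printing the reaction torque"""
    for a in np.arange(a0+step,a1+1e-6,step):
        t=t0-a; manip.line_to([*tcp_at(c,t),z],ori=down(t),speed=.05); s=manip.state(); F=s["contact_force"]; r=s["ee_pos"][:2]-c
        tau=r[0]*F[1]-r[1]*F[0]+s["moment"][2]
        print(round(a,2),"tau",round(tau,2),"Mz",round(s["moment"][2],2),"F",F.round(1),"gw",round(s["gripper_width"],3),round(s["time"],1))
        if stop and tau>stop: return a
    return a1
E
python3 - <<'E'
from h import *
turn(.692+NP,0,.55,BOLT+[-.0003,-.001])
E
```

```text
0.05 tau 0.05 Mz 0.0 F [ 0.4  0.1 -2.5] gw 0.278 60.4
0.1 tau 0.04 Mz 0.03 F [ 0.1  0.1 -2.5] gw 0.274 60.7
0.15 tau -0.02 Mz 0.12 F [-0.8 -1.  -3.3] gw 0.281 61.0
0.2 tau -0.05 Mz 0.3 F [-1.8 -2.5 -2.2] gw 0.278 61.3
0.25 tau -0.01 Mz 0.28 F [-1.2 -2.7 -3.7] gw 0.275 61.5
0.3 tau 0.01 Mz 0.35 F [-1.9 -2.6 -3. ] gw 0.273 61.8
0.35 tau 0.03 Mz 0.36 F [-1.8 -2.7 -1.8] gw 0.28 62.1
0.4 tau 0.04 Mz 0.42 F [-2.6 -2.2 -2.3] gw 0.276 62.4
0.45 tau 0.0 Mz 0.4 F [-2.3 -3.7 -2.6] gw 0.277 62.6
0.5 tau -0.02 Mz 0.38 F [-2.6 -3.6 -2.5] gw 0.28 62.9
0.55 tau -0.02 Mz 0.39 F [-2.8 -4.1 -2.9] gw 0.279 63.2
```

Run:
```python
from h import *
c=BOLT+[-.0003,-.001]
turn(.692+NP,.55,.80,c,step=.025)
manip.sleep(.1); t=.692+NP-.8; n=c-.04*np.array([np.cos(t),np.sin(t)]); print(n)
ring("r2",.069,n)
```

```text
0.58 tau 0.12 Mz 0.49 F [-2.4 -4.5 -2.7] gw 0.275 63.4
0.6 tau 0.02 Mz 0.38 F [-2.6 -3.3 -2.1] gw 0.274 63.7
0.63 tau 0.14 Mz 0.46 F [-2.2 -5.1 -1.8] gw 0.282 63.9
0.65 tau 0.03 Mz 0.4 F [-2.8 -3.8 -2.3] gw 0.281 64.2
0.68 tau 0.06 Mz 0.4 F [-2.7 -4.4 -2.1] gw 0.277 64.4
0.7 tau 0.08 Mz 0.4 F [-2.6 -4.6 -3.2] gw 0.279 64.7
0.73 tau 0.01 Mz 0.34 F [-2.8 -4.  -2.4] gw 0.28 64.9
0.75 tau 0.08 Mz 0.36 F [-2.6 -4.6 -2.8] gw 0.277 65.2
0.78 tau 0.51 Mz 0.55 F [-0.7 -4.8 -3.5] gw 0.28 65.4
0.8 tau 0.55 Mz 0.56 F [-0.6 -4.8 -2. ] gw 0.277 65.7
[ 0.52038839 -0.20566695]
```

View pics/r2.png

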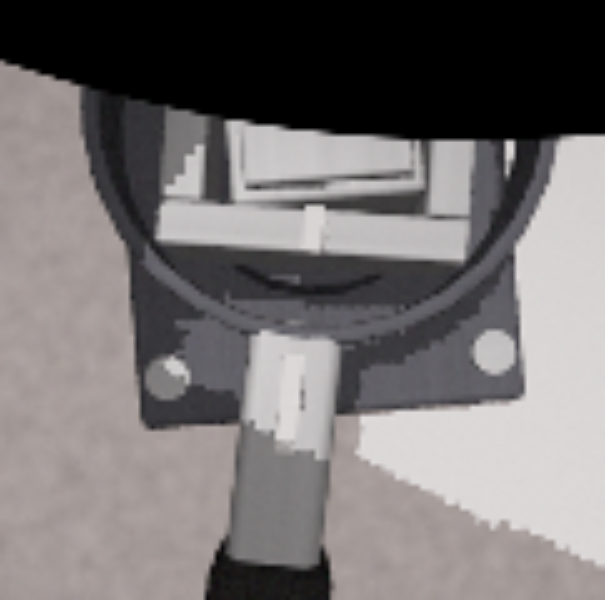

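The head's near edge, (232,198)–(425,185), now lies parallel to the dock, so the bolt is tight. The ring edge at −0.07 rad has used up the slack, and the handle at about −0.12 is just starting to slip. I'll go another 0.25 rad and measure the click angle.

Run:
```python
from h import *
c=BOLT+[-.0003,-.001]
turn(.692+NP,.80,1.05,c,step=.05)
manip.sleep(.1); t=.692+NP-1.05; n=c-.04*np.array([np.cos(t),np.sin(t)])
ring("r3",.069,n)
```

```text
0.85 tau 0.2 Mz 0.39 F [-2.5 -5.7 -1.9] gw 0.278 66.1
0.9 tau 0.22 Mz 0.4 F [-2.6 -5.1 -2.2] gw 0.276 66.4
0.95 tau 0.3 Mz 0.37 F [-1.9 -4.9 -2.7] gw 0.278 66.7
1.0 tau 0.25 Mz 0.31 F [-2.2 -5.3 -3. ] gw 0.276 66.9
1.05 tau 0.15 Mz 0.32 F [-3.3 -4.9 -2.6] gw 0.276 67.2
```

View pics/r3.png

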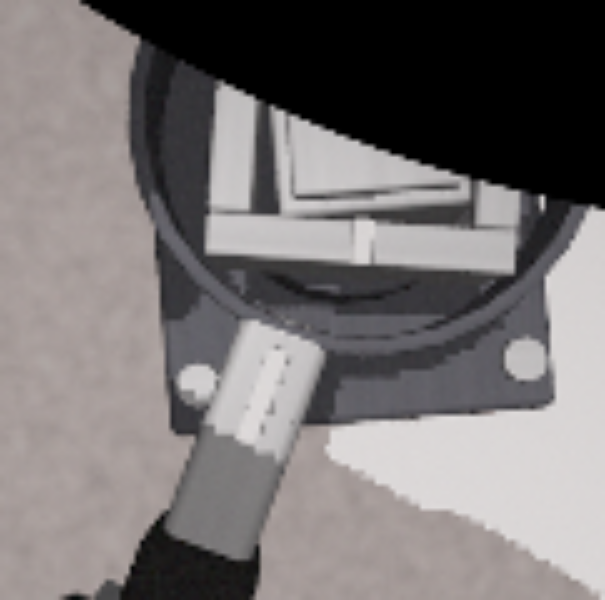

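The ring has not moved (edge (207,254)–(515,273), −0.06) while the handle has swung to −0.36, so the click is about 0.29: tripped and well below 0.6. The head edge at 0.082 equals the dock yaw, so the bolt is at its stop. I'll back off inside the slack, lift and return the wrench to the mat.

Run:
```python
from h import *
c=BOLT+[-.0003,-.001]; t=.692+NP-.94
manip.line_to([*tcp_at(c,t),.049],ori=down(t),speed=.05)
manip.line_to([*tcp_at(c,t),.15],speed=.08); s=manip.state(); print(s["gripper_width"],s["contact_force"].round(1),s["ee_pos"].round(4))
p=tcp_at(SOC,WY); manip.move_to([*p,.15],down(WY)); manip.line_to([*p,.025],speed=.12)
hit=manip.line_to([*p,.0065],speed=.03,contact_N=8); s=manip.state(); print(hit,s["ee_pos"].round(4),s["contact_force"].round(1),s["gripper_width"])
manip.gripper_to(.9); manip.line_to([*p,.2],speed=.15); manip.sleep(.2); print(manip.state()["time"])
f,s=grab("wrist"); a=topview(f,s,.027,.36,.70,-.50,-.26); b=None
manip.move_to([.53,-.12,.27],down(NP)); manip.sleep(.2); f,s=grab("wrist"); b=topview(f,s,.065,.40,.64,-.26,.06)
# button: red blob in the scene and side views
for n in ("scene","side"):
    f,_=grab(n); im=f["image"].astype(int); m=((im[...,0]>130)&(im[...,1]<70)&(im[...,2]<70)).astype(np.uint8)
    k,l,st,ce=cv2.connectedComponentsWithStats(m); print(n,[(ce[i].round(1),st[i,2:],on(ray(f,ce[i]),.1).round(4)) for i in range(1,k) if st[i,4]>80])
    pickle.dump(f,open(n+"2.pkl","wb"))
h=max(a.shape[0],b.shape[0]); pad=lambda x:cv2.copyMakeBorder(x,0,h-x.shape[0],0,0,cv2.BORDER_CONSTANT)
cv2.imwrite("pics/fin.png",cv2.resize(np.hstack([pad(a),pad(b)]),None,fx=1.37,fy=1.37)[:,:,::-1])
```

```text
0.27508281513397775 [ 0.2 -0.1 -4.3] [ 0.4937 -0.2869  0.1494]
True [ 0.489  -0.3591  0.0069] [-0.8  0.7  5.5] 0.27562460453054544
74.4417
scene [(array([287.2, 266.5]), array([ 16,  12, 154], dtype=int32), array([0.697 , 0.0381, 0.1   ]))]
side []
```

View pics/fin.png

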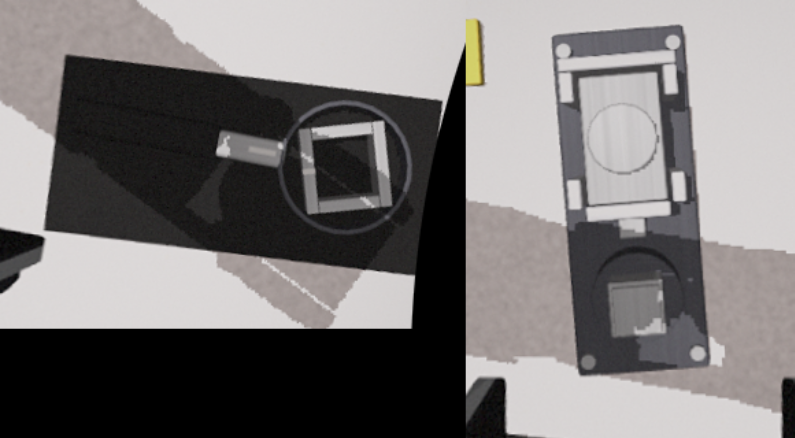

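The wrench lies on the mat at its old spot, tripped, with the ring centre at (345,167). The bolt head at (637,307) is square to the dock and the stack is square with the disc on top. I'll press the button now.

Run:
```python
from h import *
b=[.6975,.039]; manip.gripper_to(0,40); manip.move_to([*b,.16],down(NP)); manip.sleep(.2); z0=manip.state()["contact_force"][2]
hit=manip.line_to([*b,.088],speed=.02,contact_N=3); s=manip.state(); z=s["ee_pos"][2]; print(hit,z,s["contact_force"][2]-z0)
if hit:
    for k in range(1,12):
        manip.line_to([*b,z-.001*k],speed=.02); s=manip.state(); f=s["contact_force"][2]-z0; print(k,s["ee_pos"][2].round(4),round(f,1))
        if f>13: break
    manip.sleep(.3); grab("side","btn")
    manip.line_to([*b,.2],speed=.1)
print(manip.state()["time"])
```

```text
True 0.10370850945788476 3.7469381881897106
1 0.1029 2.8
2 0.1017 3.8
3 0.1011 5.7
4 0.1009 13.3
82.9417
```

Force rose to about 5 N along the travel, then jumped to 13 N at the stop, so the button was fully down. One numeric check that nothing moved since the last look, then hand in.

Run:
```python
from h import *
manip.move_to([.53,-.12,.27],down(NP)); manip.sleep(.3)
f,_=grab("scene"); p=pickle.load(open("scene2.pkl","rb"))
d=cv2.absdiff(f["image"],p["image"]).max(2); d=cv2.medianBlur(d,3)
n,l,st,ce=cv2.connectedComponentsWithStats((d>35).astype(np.uint8)); r=[(ce[i].round(),st[i,4]) for i in range(1,n) if st[i,4]>8]; print(r,manip.state()["time"])
if not r: print(ticket.finish_job())
```

```text
[(array([173.,   2.]), np.int32(11)), (array([186.,  12.]), np.int32(37)), (array([179.,  30.]), np.int32(69)), (array([123.,  38.]), np.int32(77)), (array([197., 178.]), np.int32(16)), (array([178., 182.]), np.int32(27)), (array([186., 194.]), np.int32(43)), (array([197., 200.]), np.int32(160))] 84.25
```

The only differences are on the arm itself and on the now-shut gripper.

```bash
python3 -c "
from workcell import ticket
print(ticket.finish_job())"
```

```text
the job is handed in; nothing more can be done
None
```

The job is done and handed in at about 84 s: the cartridge is stacked square in the dock (block, three spacers, cover), the bolt is tight, and the wrench tripped at about 0.29 rad and is back on its mat; the red button was then pressed fully down.

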